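Load the supply module into the sloping board cradle and clamp it

TASK

Lay the supply module (green board with the blue transformer) flat on the white sloping bed of the board cradle, one long edge towards the aluminium low rail, between the clamp jaw and the end stop, and let go so that it slides gently by its own weight onto the rail and along into the corner at the stop. When it has come to rest, push the blue clamp jaw with the black knob towards it until you feel the jaw's orange bumper hold the module snugly against the stop, without squeezing hard, and let go. Leave the other things on the bench alone.

Things in the scene. Friction and masses are not known exactly. Their poses are not given: they have to be found in the camera images.
- bed: white slippery bed of the fixed cradle, a flat plate 150 x 262 mm. Origin: centre of its upper surface, 98 mm above the bench. z: the bed's normal; +x runs up the slope away from the low rail; +y runs down along the rail to the end stop. It falls 17 degrees to -x and 16 degrees to +y: the low corner is at -x, +y. Highest corner 157 mm up. The module slides down it both ways by its own weight
- rail_mid (a point): middle of the upper inner edge of the aluminium low rail, a bar 12 mm wide and 14 mm high along the whole -x side of the bed; its inner face is at bed x = -58 mm, so a module lying square against it has its centre at bed x = -13 mm. Axes as the bed's
- stop_near (a point): point on the bed, at bed x = -12, y = +75 mm, nearest to the jaw that the end stop's face can stand. The stop, an aluminium block 66 mm (x) by 14 mm (y), 16 mm high with a 6 mm screw head on top, is screwed fast where the last job left it: its face is 0 to 25 mm beyond this point in +y, and that setting is not reported. Axes as the bed's
- module_center (a point): supply module, 0.29 to 0.45 kg: 4 mm base plate, 90 (its x) x 120 mm (its y), with a blue transformer in the middle, 50 (x) x 36 mm (y), its top 44 mm above the underside; grip it across the 36 mm. This point is on its axis 28 mm above the underside. Small parts, up to 13 mm above the underside, stand within 12 mm of the short edges. Either long edge may go to the rail. It starts flat on the bench
- jaw_knob (a point): grip centre of the clamp jaw's upright black knob, 18 mm in diameter, axis along the bed's z, from 16 to 50 mm above the bed; this point is 38 mm above the bed. Below it is the blue jaw block (54 mm along x, 26 mm along y, 16 mm high). An orange bumper screw, 11 mm thick, stands out of its +y face to meet the module's edge, by 2 to 20 mm as the last job left it: not reported. Axes as the bed's
- jaw (a joint): travel of the jaw along bed +y towards the stop, 0 (open) to 0.09 m; its blue face is at bed y = -100 mm + this. A stiff friction slide: about 6 N moves it, it stays where left and then keeps up to 6 N of clamping force. Jaw, module and stop are rigid together (10 N or more per mm), so the clamping must be felt. A clamping force of 2 to 10 N as it is pushed up is snug, over 18 N is too hard
- valve: small glass valve (vacuum tube) standing on the bench, 21 mm in diameter, 56 mm high; origin at the centre of its underside; to be left alone
- dial_knob: black control knob lying on the bench, 34 mm in diameter, 20 mm high; origin at the centre of its underside; to be left alone
- screwdriver: screwdriver with a red handle lying on the bench, 170 mm long along its x; to be left alone
Mind the look-alikes: they are no part of the job. Of the things like the part that bears module_center, leave any that is brown or red; of the rest the smaller one is meant.

How it is judged (in metres and radians):
On the way, in this order (a step that is already met when the one before it is completed fails the run):
1. the module lies flat on the bed, let go and at rest with its long edge on the low rail, the jaw not touching it (x of module_center in the frame of bed between -0.016 and -0.01 m and z of module_center in the frame of bed between 0.025 and 0.031 m and y of module_center in the frame of bed between 0.01 and 0.045 m and angle between the y axis of module_center and the y axis of bed, either way round below 0.05 rad and contact force between the fingers and module below 0.05 N and contact force between jaw and module below 0.2 N and linear speed of module below 0.01 m/s), for 0.3 s.
2. the jaw presses the module against the end stop with more than 1.5 N (contact force between jaw and module above 1.5 N), for 0.3 s.
At the end, for the whole second after the job is handed in: The module lies flat on the bed (within 2 mm), its long edge on the low rail (within 2 mm and 2 degrees), against the end stop, and the released jaw still presses on it with more than 1.5 N; everything at rest (x of module_center in the frame of bed between -0.015 and -0.011 m and z of module_center in the frame of bed between 0.026 and 0.03 m and y of module_center in the frame of bed between 0.01 and 0.045 m and angle between the y axis of module_center and the y axis of bed, either way round below 0.035 rad and contact force between jaw and module above 1.5 N and linear speed of module below 0.01 m/s); the robot touches nothing.
It fails at once if the jaw squeezes the module with more than 18 N (contact force between jaw and module above 18 N).
It fails at once if the module strikes or is pressed on the cradle with more than 80 N, or is dropped (faster than 0.5 m/s out of the gripper) (contact force between module and bed above 80 N or (contact force between the fingers and module below 0.05 N and linear speed of module above 0.5 m/s)).
It fails at once if the module is tipped by more than 57 degrees (angle between module_center's own z axis and vertical above 1 rad).
It fails at once if the valve is moved by more than 15 mm or tipped (distance of valve from where it was at the start of the episode above 0.015 m or angle between valve's own z axis and vertical above 0.3 rad).
It fails at once if the control knob or the screwdriver is moved by more than 15 mm (distance of any of dial_knob, screwdriver from where it was at the start of the episode above 0.015 m).
It also fails if it takes over 54 s, if anything falls off the work surface, if the arm or the gripper's body presses on something with over 40 N, if the wrist force passes 120 N, or if a joint passes its speed limit or range.

ROBOT

A 7-joint arm with a two-finger parallel gripper is mounted at the origin on the work surface. World frame = base frame: x ahead of the robot, y to its left, z up, the work surface at z = 0. Lengths are in m, angles in degrees, forces in N, time in s.
With the tool pointing down it reaches from about 0.4 to 0.75 m from the base axis. Payload 19.5 kg.
Tool frame: the origin (TCP) lies midway between the tips of the shut fingers; the grasp point (between the pads) lies 19 mm behind it; z points along the fingers, y is the direction in which the jaws open and shut (so a half turn about z gives the same grasp; the last joint's range is limited). The gripper opens to 85 mm and grips with 20 to 120 N. Pads are 22 mm wide; open, the fingers measure 114 mm over their backs; the gripper's body (76 mm by 85 mm) begins 54 mm behind the grasp point. The pads swing forward as they close: fully open they stand 13 mm farther back than shut.
Start: joints at [65.564, 40.479, -1.581, 85.061, 1.261, 54.483, -4.326], TCP at [0.216, -0.533, 0.231] pointing down, gripper open.
Joint ranges: [-155.06, 155.06], [-18.47, 123.98], [-90, 86.84], [0, 140.48], [-83.41, 263.41], [0, 116], [-161.91, 161.91]. Speed limits (degrees/s): [108.29, 108.29, 147.25, 147.25, 172.46, 172.46, 172.46].

INTERFACE

Orientations are given as [roll, pitch, yaw] about the fixed x, y, z axes, in that order (R = Rz(yaw) Ry(pitch) Rx(roll)).
In Python, from workcell import manip, viewer gives the robot as it stands.
- The arm moves only by the tool carry_out, never from a script. Its argument "moves" is text: rows parted by semicolons, each of 5 numbers parted by spaces: the shift along the tool's x, y, z in mm, then the turn about the tool's z in degrees, then the opening, from 0 (shut) to 1 (fully open). In form: tx ty tz turn gripper; .... A call has 1 to 8 rows; each row is the pose to reach, as a shift and turn from the pose measured when the call began, along the tool's axes at that moment; what a row does not reach only later rows make up. A row lasts 1/12 s, in which the tool goes at most 41.7 mm and 7.16 degrees, less where a joint would pass 70% of its speed; a pose out of reach is approached as far as the arm can. A call with a gripper value outside its range is refused whole. The fingers move at their own pace and stop on an object; "grip_force" is the grip in N (left out, the last holds). Time passes only in rows, so rows that repeat a pose let the fingers close. It gives the time, the measured TCP pose, the force and the opening at its end, in the units of the state.
- manip.get_state(): the state, without advancing time (a new reading comes with each control period).
- viewer.get_image(name): name is "scene" or "top"; returns (picture, depth): 384x512x3 uint8, red, green, blue; 384x512 float32, m along the optical axis (not along the pixel's ray), 0 where there is no reading.
- viewer.get_calibration(name): a dict with "fx", "fy", "cx", "cy" (pixels), "xyz" and "attitude" of the camera in the world. Camera axes: x right, y down, z forward; pixel columns grow to the right and rows downward; lengths in m; the calibration is good to about 2 mm. A picture is of the moment at which its call begins. get_calibration takes no time and is no camera call.
- manip.job_done(): hands the job in, once; it reports no verdict.
The state is a dict: "time": time; "joint_positions": joint angles; "dq": joint speeds; "tau": joint torques, N m; "ee_pos": TCP position; "ee_rot": TCP orientation; "ft_force": force on the tool from outside, world axes, zero at the start; "wrist_torque": the same for the moment, N m; "opening": opening from 0.0 (shut) to 1.0 (fully open).
Only numpy, scipy, OpenCV 4.12 (cv2) and the standard library are available. Lean on these libraries where they do the work, as an engineer would, in place of code of your own. Each camera call takes 0.05 s, during which the arm holds its last target.

## Working session

There is one attempt and no reset: what is moved stays moved. The work goes in short steps, Python scripts to look and compute and a tool call to move; the robot and the scene stay as the last step left them, time stands still between calls to the robot, and variables do not carry over. Pictures are saved under pics/ and viewed, and the job is handed in when it is done.

Besides the shell and the picture viewer there is one more tool, called after "Call:" in YAML: its name, and indented under it one key for each argument. carry_out: Moves the arm, as the interface text tells. Its arguments: {"type":"object","properties":{"moves":{"type":"string"},"grip_force":{"type":"number"}},"required":["moves"]}

```bash
mkdir -p pics; python3 - <<'E'
from workcell import manip, viewer
import cv2, numpy as np
s=manip.get_state();print({k:s[k] for k in s})
for n in("scene","top"):
    im,d=viewer.get_image(n);print(n,viewer.get_calibration(n))
    cv2.imwrite(f"pics/{n}0.png",cv2.resize(im[:,:,::-1],(800,600)))
    np.savez(f"{n}0.npz",im=im,d=d)
E
```

```text
{'time': 0.0, 'joint_positions': array([65.56283845, 40.51237074, -1.58365207, 85.08432136,  1.2600726 ,
       54.48362534, -4.3243345 ]), 'dq': array([ 0.06224635,  0.02506197, -0.02982442, -0.1158018 ,  0.09929853,
        0.09108505,  0.05136176]), 'tau': array([-1.04429455e-04, -8.83207798e+01,  1.23452291e+00, -2.36160064e+01,
        1.68535643e-02,  6.61486178e-03, -4.21547486e-05]), 'ee_pos': array([ 0.21575365, -0.53269484,  0.23084316]), 'ee_rot': array([-1.79936986e+02,  8.72817771e-04,  2.20501811e+01]), 'ft_force': array([ 0.06178243,  0.42745907, -0.11721226]), 'wrist_torque': array([ 0.02556996, -0.01922285,  0.03503145]), 'opening': 1.0034996139716503}
scene {'fx': 366.99960259141056, 'fy': 366.99960259141056, 'cx': 262.4155693305207, 'cy': 189.72879194427372, 'xyz': array([1.07940169, 0.52080601, 0.57904348]), 'attitude': array([-124.56059289,    1.01517517,  120.64657501])}
top {'fx': 366.61476375674516, 'fy': 366.61476375674516, 'cx': 263.8047074587523, 'cy': 191.51633669004443, 'xyz': array([0.42953782, 0.15476684, 0.92349795]), 'attitude': array([-174.02334917,   -0.28518873,  -88.52949313])}
```

```bash
ls -la; ls pics
```

```text
total 2708
drwxr-xr-x  3 agent agent    4096 Dec  7 16:55 .
drwxr-xr-x 23 root  root     4096 Dec  7 16:55 ..
drwxr-xr-x  2 agent agent    4096 Dec  7 16:55 pics
-rw-r--r--  1 agent agent 1376748 Dec  7 16:55 scene0.npz
-rw-r--r--  1 agent agent 1376748 Dec  7 16:55 top0.npz
scene0.png
top0.png
```

View pics/scene0.png

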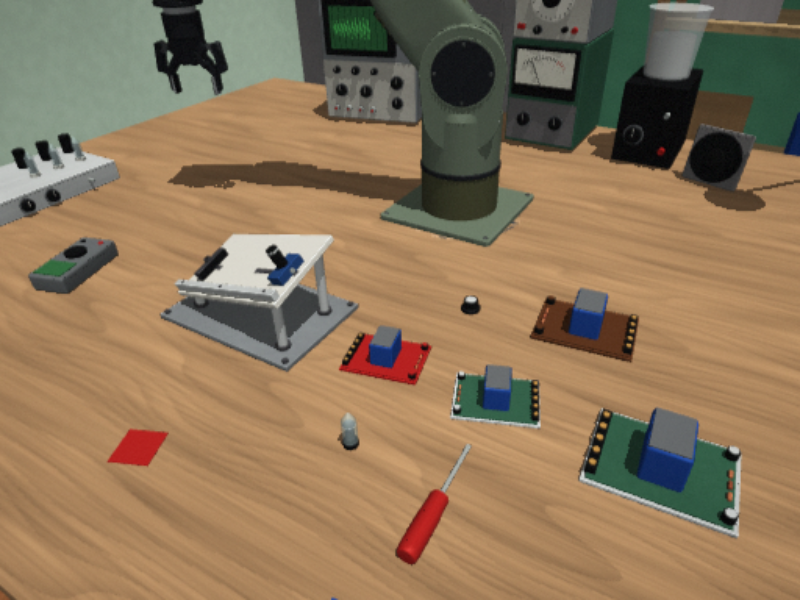

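View pics/top0.png

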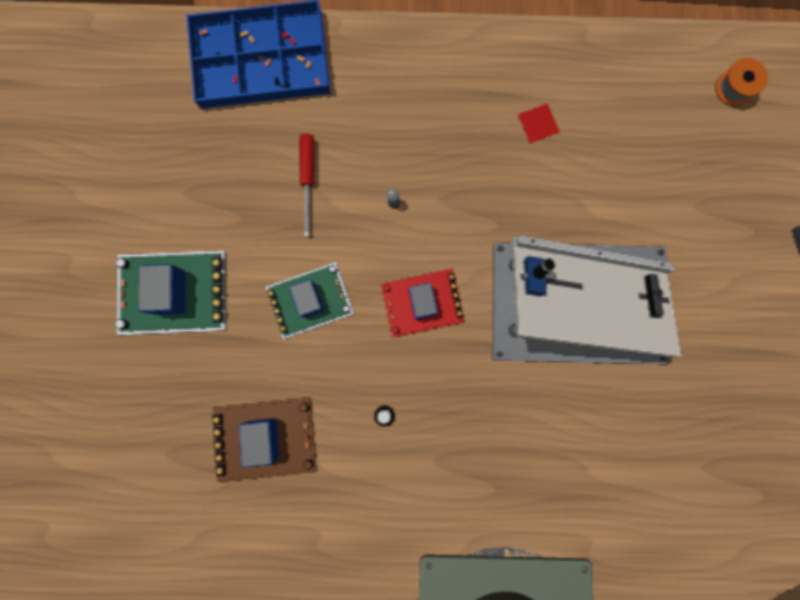

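The candidates in the top view (800x600) are the large green module at (170,290), the small green at (310,300), the red at (423,302) and the brown at (265,440). Red and brown are excluded. Of the two greens, the one at (310,300) is smaller, so that is the one meant. I'll check it in a crop and measure it along with the cradle.

```bash
cat > h.py <<'E'
import numpy as np, cv2
from scipy.spatial.transform import Rotation as Ro
from workcell import manip, viewer
def cal(n):
    c=viewer.get_calibration(n); return c,Ro.from_euler('xyz',c['attitude'],degrees=True).as_matrix(),np.array(c['xyz'])
def rays(n,uv):
    c,R,p=cal(n); uv=np.atleast_2d(uv).astype(float)
    d=np.c_[(uv[:,0]-c['cx'])/c['fx'],(uv[:,1]-c['cy'])/c['fy'],np.ones(len(uv))]
    return p,d@R.T
def onz(n,uv,z):
    p,d=rays(n,uv); return p+d*((z-p[2])/d[:,2])[:,None]
def onplane(n,uv,q,nn):
    p,d=rays(n,uv); return p+d*(((q-p)@nn)/(d@nn))[:,None]
def deep(n,D):
    v,u=np.mgrid[0:384,0:512]; p,d=rays(n,np.c_[u.ravel(),v.ravel()])
    return (p+d*D.ravel()[:,None]).reshape(384,512,3)
def proj(n,P):
    c,R,p=cal(n); q=(np.atleast_2d(P)-p)@R; return np.c_[q[:,0]/q[:,2]*c['fx']+c['cx'],q[:,1]/q[:,2]*c['fy']+c['cy']]
E
python3 - <<'E'
from h import *
im=np.load('top0.npz')['im'];D=np.load('top0.npz')['d'];P=deep('top',D)
cv2.imwrite('pics/c1.png',cv2.resize(im[150:230,160:310,::-1],(750,400),interpolation=cv2.INTER_CUBIC))
cv2.imwrite('pics/c2.png',cv2.resize(im[140:240,310:440,::-1],(780,600),interpolation=cv2.INTER_CUBIC))
print('bench z',[P[v,u].round(3) for v,u in((300,100),(120,300),(280,350))])
# bed plane from depth
hsv=cv2.cvtColor(im,cv2.COLOR_RGB2HSV)
m=np.zeros((384,512),bool); m[150:230,325:437]=1
m&=(hsv[...,1]<45)&(hsv[...,2]>150)
z=P[...,2]; m&=(z>.05)
q=P[m]
for _ in range(5):
    c=q.mean(0); n=np.linalg.svd(q-c,full_matrices=False)[2][2]; n*=np.sign(n[2]); r=(q-c)@n; q=q[abs(r)<.004]
print(len(q),c,n,r.std(), np.degrees(np.arccos(n[2])), np.degrees(np.arctan2(n[1],n[0])))
E
```

```text
bench z [array([ 0.248,  0.549, -0.003]), array([0.714, 0.064, 0.002]), array([ 0.312, -0.066,  0.   ])]
444 [ 0.50870363 -0.13859463  0.09748108] [ 0.3645771  -0.31446089  0.87646899] 0.0009926273663525016 28.780690222210072 -40.778953851014684
```

View pics/c1.png

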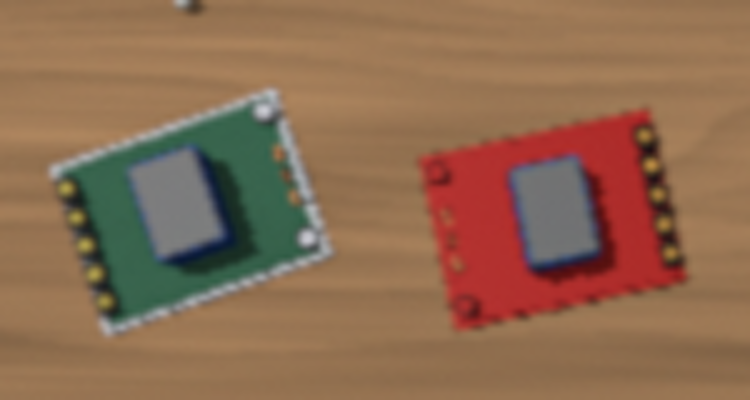

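View pics/c2.png

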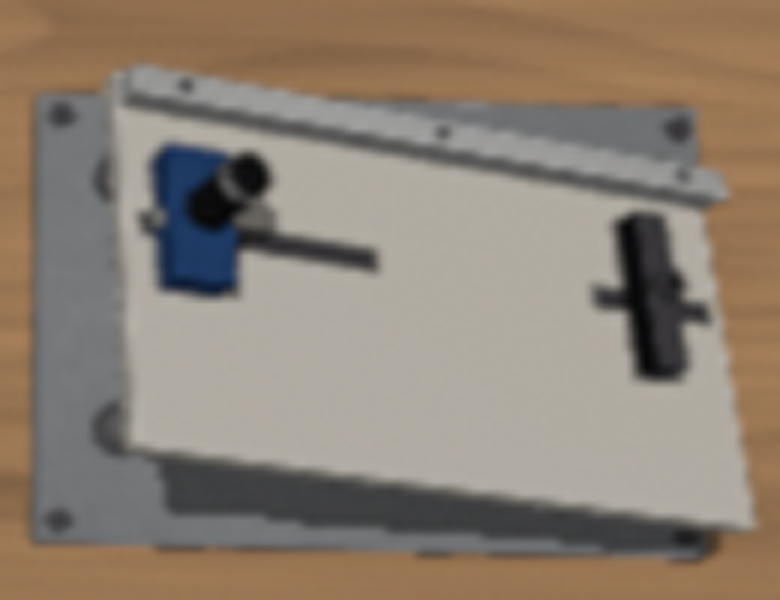

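```bash
python3 - <<'E'
from h import *
for n in('top','scene'):
    f=np.load(n+'0.npz');im=f['im'];D=f['d'];P=deep(n,D)
    if n=='top':
        for v in range(150,235,8): print(v,[ (tuple(int(x) for x in im[v,u]),round(float(P[v,u,2]),3)) if D[v,u]>0 else (tuple(int(x) for x in im[v,u]),0) for u in (335,365,395,425)])
    print(n,(D==0).mean())
    cv2.imwrite(f'pics/dep_{n}.png',cv2.resize(np.clip((P[...,2]+.02)/.2*255,0,255).astype(np.uint8),(768,576)))
im=np.load('scene0.npz')['im']
cv2.imwrite('pics/c3.png',cv2.resize(im[140:240,100:232,::-1],(792,600),interpolation=cv2.INTER_CUBIC))
E
```

```text
150 [((146, 118, 94), 0.002), ((136, 105, 74), 0.002), ((146, 112, 80), -0.002), ((150, 116, 82), -0.0)]
158 [((121, 119, 116), 0.115), ((156, 156, 155), 0.106), ((111, 111, 112), 0.012), ((125, 114, 107), 0.008)]
166 [((101, 103, 109), 0.125), ((177, 172, 162), 0.096), ((134, 134, 133), 0.084), ((113, 112, 110), 0.011)]
174 [((117, 117, 117), 0.136), ((176, 171, 162), 0.099), ((177, 171, 162), 0.076), ((111, 108, 105), 0.05)]
182 [((134, 133, 134), 0.135), ((53, 50, 54), 0.111), ((177, 171, 162), 0.082), ((176, 171, 162), 0.054)]
190 [((177, 171, 163), 0.136), ((176, 171, 162), 0.116), ((177, 171, 162), 0.088), ((105, 102, 99), 0.061)]
198 [((176, 170, 162), 0.144), ((177, 171, 163), 0.118), ((176, 170, 161), 0.094), ((158, 153, 145), 0.067)]
206 [((177, 171, 163), 0.146), ((176, 171, 162), 0.125), ((177, 171, 162), 0.102), ((176, 171, 161), 0.074)]
214 [((156, 151, 144), 0.154), ((177, 172, 163), 0.134), ((176, 170, 162), 0.11), ((176, 171, 161), 0.082)]
222 [((116, 117, 119), 0.012), ((63, 64, 65), 0.01), ((150, 146, 138), 0.114), ((176, 171, 162), 0.089)]
230 [((114, 109, 107), 0.011), ((111, 111, 113), 0.013), ((106, 108, 110), 0.014), ((41, 41, 42), 0.012)]
top 0.00421142578125
scene 0.0040283203125
```

View pics/c3.png

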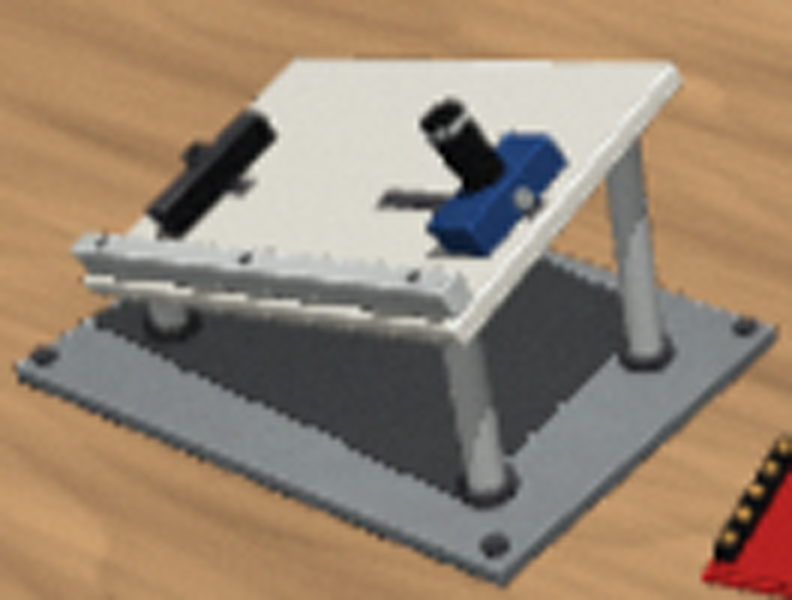

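View pics/dep_top.png

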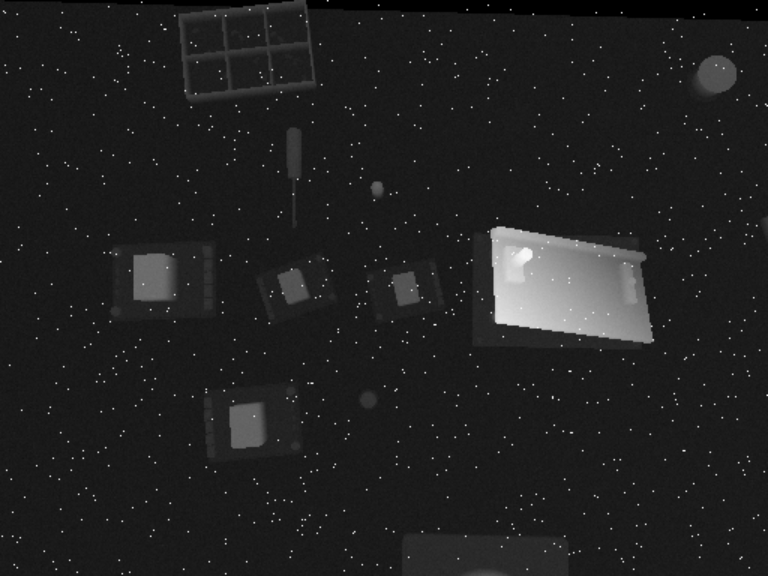

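```bash
cat >> h.py <<'E'
def fitplane(q):
    q=np.asarray(q); c=np.median(q,0); A=None
    w=np.ones(len(q),bool)
    for t in (.03,.015,.008,.005,.004,.004):
        k=np.linalg.lstsq(np.c_[q[w,:2],np.ones(w.sum())],q[w,2],rcond=None)[0]
        r=q[:,2]-np.c_[q[:,:2],np.ones(len(q))]@k; w=abs(r-np.median(r[w]))<t
    n=np.array([-k[0],-k[1],1]); n/=np.linalg.norm(n); return q[w].mean(0),n,r[w].std(),w.sum()
E
python3 - <<'E'
from h import *
for n in('top','scene'):
    f=np.load(n+'0.npz');im=f['im'].astype(int);P=deep(n,f['d'])
    m=(im.min(-1)>140)&(im[...,0]-im[...,2]>8)&(im[...,0]-im[...,2]<40)&(P[...,2]>.03)&(P[...,2]<.17)&(f['d']>0)
    m&=(P[...,0]>.4)&(P[...,0]<.7)&(P[...,1]<.05)&(P[...,1]>-.35)
    m=m.astype(np.uint8); _,L,S,_=cv2.connectedComponentsWithStats(m); m=(L==1+np.argmax(S[1:,4]))
    c,nn,s,N=fitplane(P[cv2.erode(m.astype(np.uint8),np.ones((3,3)))>0]); print(n,N,c,nn,s,'tilt',np.degrees(np.arccos(nn[2])),'dir',np.degrees(np.arctan2(nn[1],nn[0])))
    cv2.imwrite(f'pics/m_{n}.png',m.astype(np.uint8)*255)
    v,u=np.nonzero(m); W=onplane(n,np.c_[u,v],c,nn)
    rr=cv2.minAreaRect(np.float32(W[:,:2])); print(cv2.boxPoints(rr))
    h=cv2.convexHull(np.float32(np.c_[u,v])); h=cv2.approxPolyDP(h,3,True)[:,0]; print(h); print(onplane(n,h,c,nn).round(4))
E
```

```text
top 3691 [ 0.50961483 -0.11335975  0.10518331] [ 0.28187449 -0.29085202  0.91430404] 0.001203289015689401 tilt 23.89291615227437 dir -45.89804114261193
[[ 0.4456378  -0.23854184]
 [ 0.57141733 -0.24945787]
 [ 0.5938802   0.00936979]
 [ 0.46810067  0.02028582]]
[[434. 227.]
 [332. 213.]
 [329. 158.]
 [425. 175.]]
[[ 0.4462 -0.2373  0.0853]
 [ 0.4684  0.0093  0.1569]
 [ 0.5928  0.0095  0.1186]
 [ 0.5718 -0.2363  0.0469]]
scene 1075 [ 0.51252649 -0.11462741  0.10460944] [ 0.28101768 -0.29018123  0.9147808 ] 0.0007830959360487525 tilt 23.825382497043748 dir -45.91909782806126
[[ 0.45182338 -0.2373002 ]
 [ 0.59710354 -0.2479022 ]
 [ 0.61669886  0.02061357]
 [ 0.47141868  0.03121556]]
[[212. 151.]
 [177. 196.]
 [131. 179.]
 [149. 150.]]
[[ 0.4735  0.012   0.1568]
 [ 0.6163  0.0194  0.1153]
 [ 0.5648 -0.1948  0.0631]
 [ 0.4518 -0.2373  0.0843]]
```

```bash
cat >> h.py <<'E'
def bedframe(az_n=-45.9):
    r3=np.array([np.sin(np.radians(17)),-np.sin(np.radians(16)),0]); r3[2]=np.sqrt(1-r3@r3)
    # any R with third row r3, then yaw
    a=np.cross([0,1,0],r3); a/=np.linalg.norm(a); b=np.cross(r3,a)
    R=np.array([a,b,r3]); n=R[:,2]; return Ro.from_euler('z',az_n-np.degrees(np.arctan2(n[1],n[0])),degrees=True).as_matrix()@R
RB=bedframe(); CB=np.array([.528,-.114,.0985])
def w2b(P): return (np.atleast_2d(P)-CB)@RB
def b2w(P): return np.atleast_2d(P)@RB.T+CB
E
python3 - <<'E'
from h import *
print(RB.round(4))
for n in('top','scene'):
    f=np.load(n+'0.npz');im=f['im'].astype(int);P=deep(n,f['d']);B=w2b(P.reshape(-1,3)).reshape(384,512,3)
    ib=(abs(B[...,0])<.08)&(abs(B[...,1])<.135)&(f['d']>0)
    hsv=cv2.cvtColor(f['im'],cv2.COLOR_RGB2HSV)
    blue=ib&(im[...,2]-im[...,0]>40); 
    dark=ib&(im.max(-1)<75)
    knob=dark&(B[...,2]>.02)&(B[...,1]<0); stop=dark&(B[...,2]>.004)&(B[...,1]>.04)
    for nm,m in(('blue',blue),('knob',knob),('stop',stop)):
        b=B[m]; print(n,nm,len(b),'min',np.percentile(b,3,0).round(4),'med',np.median(b,0).round(4),'max',np.percentile(b,97,0).round(4))
    # module
    v,u=np.nonzero((im[...,1]-im[...,0]>15)&(im[...,1]-im[...,2]>8)&(P[...,0]>.4)&(P[...,2]<.03)&(P[...,2]>-.02)&(P[...,1]<.30)&(P[...,1]>.12)&(P[...,0]<.62))
    W=onz(n,np.c_[u,v],.004); print(n,'green',len(u),cv2.minAreaRect(np.float32(W[:,:2])*1000))
    m=(P[...,2]>.037)&(P[...,2]<.052)&(P[...,0]>.4)&(P[...,0]<.62)&(P[...,1]<.30)&(P[...,1]>.12)&(abs(im[...,2]-im[...,0])<25)
    v,u=np.nonzero(m); W=onz(n,np.c_[u,v],.044); print(n,'trafo',len(u),cv2.minAreaRect(np.float32(W[:,:2])*1000),W.mean(0))
E
```

```text
[[-0.9563 -0.0854  0.2796]
 [ 0.0011 -0.9575 -0.2886]
 [ 0.2924 -0.2756  0.9157]]
top blue 187 min [-0.0334 -0.1188  0.0114] med [-0.0013 -0.1112  0.0167] max [ 0.0158 -0.095   0.0194]
top knob 106 min [-0.0156 -0.1147  0.0232] med [-0.0067 -0.1104  0.0418] max [-0.0022 -0.1015  0.0526]
top stop 216 min [-0.0402  0.0839  0.0057] med [-0.0079  0.0868  0.0154] max [0.0208 0.0967 0.0227]
top green 353 ((530.5958251953125, 280.89923095703125), (88.75428009033203, 40.18220901489258), 2.166687250137329)
top trafo 278 ((508.14202880859375, 208.12802124023438), (50.02682113647461, 178.68438720703125), 10.508054733276367) [0.52252209 0.14092735 0.044     ]
scene blue 185 min [-0.0397 -0.1189  0.0042] med [-0.0192 -0.1158  0.0151] max [ 0.0098 -0.0952  0.0183]
scene knob 90 min [-0.0224 -0.1138  0.0215] med [-0.0163 -0.1106  0.0362] max [-0.0081 -0.101   0.0518]
scene stop 151 min [-0.0467  0.084   0.0049] med [-0.0167  0.0872  0.0128] max [0.0151 0.0949 0.0223]
scene green 328 ((536.7203369140625, 282.967041015625), (83.49921417236328, 35.90685272216797), 20.392297744750977)
scene trafo 157 ((508.3286437988281, 207.3739776611328), (48.11384582519531, 177.24851989746094), 12.585328102111816) [0.52352345 0.13968921 0.044     ]
```

```bash
python3 - <<'E'
from h import *
for n in('top','scene'):
    f=np.load(n+'0.npz');im=f['im'].astype(int);P=deep(n,f['d'])
    roi=(abs(P[...,0]-.525)<.1)&(P[...,1]<.40)&(P[...,1]>.2)&(f['d']>0)
    g=(im[...,1]-im[...,0]>15)&(im[...,1]-im[...,2]>8)&roi&(P[...,2]<.03)
    L=cv2.connectedComponentsWithStats(cv2.morphologyEx(g.astype(np.uint8),cv2.MORPH_CLOSE,np.ones((5,5))))
    for s,c in zip(L[2][1:],L[3][1:]): print(n,s,c,onz(n,c,.004).round(3)) if s[4]>40 else 0
    i=1+np.argmax(L[2][1:,4]); v,u=np.nonzero(L[1]==i); W=onz(n,np.c_[u,v],.004); print(cv2.minAreaRect(np.float32(W[:,:2])*1000))
    m=(P[...,2]>.037)&(P[...,2]<.052)&roi&(abs(im[...,2]-im[...,0])<30)
    L=cv2.connectedComponentsWithStats(m.astype(np.uint8));i=1+np.argmax(L[2][1:,4]); v,u=np.nonzero(L[1]==i)
    W=onz(n,np.c_[u,v],.044); print(n,'trafo',len(u),cv2.minAreaRect(np.float32(W[:,:2])*1000),W.mean(0))
E
```

```text
top [173 171  49  44 907] [198.61300992 192.01764057] [[0.52  0.317 0.004]]
((521.4692993164062, 319.00567626953125), (82.76866912841797, 108.8957748413086), 21.27422332763672)
top trafo 266 ((520.5479125976562, 319.2236328125), (46.24546432495117, 35.458351135253906), 22.384632110595703) [0.52106231 0.31917558 0.044     ]
scene [290 240  54  32 911] [315.90010977 256.46981339] [[0.53  0.319 0.004]]
((523.00830078125, 318.01776123046875), (83.72142791748047, 111.12069702148438), 21.592079162597656)
scene trafo 215 ((522.256591796875, 318.14068603515625), (45.437191009521484, 35.0039176940918), 18.21963882446289) [0.52239095 0.31846866 0.044     ]
```

Call:
carry_out:
  moves: "362 -191 -40 0 1;362 -191 -40 0 1;362 -191 -40 0 1;362 -191 -40 0 1;362 -191 -40 0 1;362 -191 -40 0 1;362 -191 -40 0 1;362 -191 -40 0 1"

```text
time: 0.77
ee_pos: [0.4305, -0.2774, 0.2637]
ee_rot: [-179.9, 0.0, 22.0]
ft_force: [0.3, -1.0, 0.4]
opening: 0.999
```

```bash
cat >> h.py <<'E'
def go(t,yaw=None,s=None):
    s=s or manip.get_state(); R=Ro.from_euler('xyz',s['ee_rot'],degrees=True).as_matrix()
    d=(np.array(t)-s['ee_pos'])@R*1000
    print('t',round(s['time'],2),'pos',s['ee_pos'].round(4),'rot',s['ee_rot'].round(2),'F',s['ft_force'].round(2),'op',round(s['opening'],3))
    print('shift',d.round(1),'turn',None if yaw is None else round(-((yaw-s['ee_rot'][2]+180)%360-180),2),'q',s['joint_positions'].round(0))
E
python3 -c "
from h import *
go([.5215,.3187,.16],21.4)"
```

```text
t 0.77 pos [ 0.4305 -0.2774  0.2637] rot [-1.7993e+02  1.0000e-02  2.2050e+01] F [ 0.33 -0.98  0.37] op 0.999
shift [ 308.1 -518.2  104.2] turn 0.65 q [ 29.  33.   1.  95.  -1.  52. -38.]
```

Call:
carry_out:
  moves: "308 -518 0 0.6 1;308 -518 0 0.6 1;308 -518 0 0.6 1;308 -518 0 0.6 1;308 -518 0 0.6 1;308 -518 0 0.6 1;308 -518 0 0.6 1;308 -518 0 0.6 1"

```text
time: 1.43
ee_pos: [0.4801, 0.0523, 0.2639]
ee_rot: [-179.9, 0.0, 21.4]
ft_force: [1.9, -0.7, 0.2]
opening: 1.0
```

```bash
python3 -c "
from h import *
go([.5215,.3187,.10],21.4)"
```

```text
t 1.43 pos [0.4801 0.0523 0.2639] rot [-1.7993e+02  2.0000e-02  2.1450e+01] F [ 1.94 -0.7   0.23] op 1.0
shift [ 136.  -232.6  164.1] turn 0.05 q [-12.  30.   3. 101.  -2.  49. -76.]
```

Call:
carry_out:
  moves: "136 -232 110 0 1;136 -232 110 0 1;136 -232 110 0 1;136 -232 110 0 1;136 -232 110 0 1;136 -232 110 0 1;136 -232 110 0 1;136 -232 140 0 1"

```text
time: 2.1
ee_pos: [0.5213, 0.3264, 0.1242]
ee_rot: [-179.7, -0.2, 21.8]
ft_force: [-0.5, 0.6, -0.7]
opening: 1.0
```

```bash
python3 - <<'E'
from h import *
go([.5215,.3187,.010],21.4)
for n in("scene","top"):
    im,d=viewer.get_image(n); P=deep(n,d)
    c=im[140:300,150:400] if n=='top' else im[160:300,230:400]
    cv2.imwrite(f"pics/{n}1.png",cv2.resize(c[:,:,::-1],None,fx=3,fy=3,interpolation=cv2.INTER_CUBIC))
E
```

```text
t 2.1 pos [0.5213 0.3264 0.1242] rot [-179.68   -0.21   21.82] F [-0.5   0.61 -0.7 ] op 1.0
shift [ -3.1   7.8 114.1] turn 0.42 q [-37.  52.   4.  84.  -5.  45. -99.]
```

View pics/scene1.png

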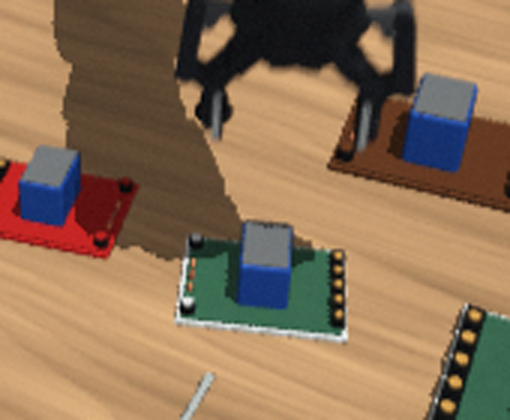

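View pics/top1.png

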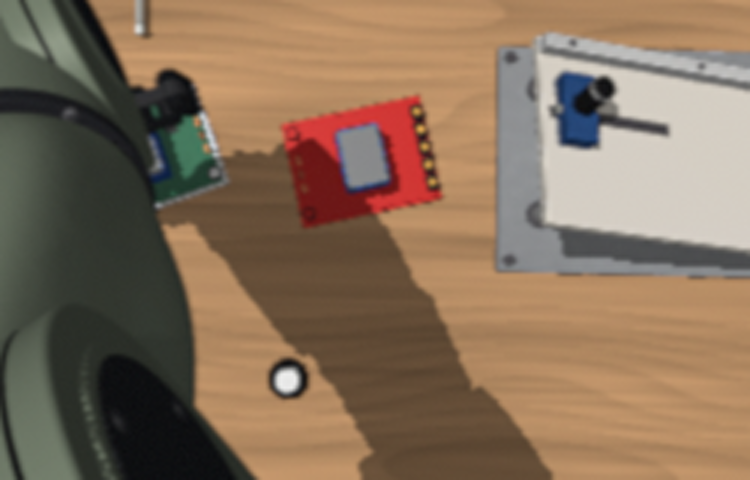

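Call:
carry_out:
  moves: "-3 8 30 0.4 1;-3 8 70 0.4 1;-3 8 100 0.4 1;-3 8 114 0.4 1;-3 8 114 0.4 1;-3 8 114 0.4 1"
  grip_force: 30

```text
time: 2.7
ee_pos: [0.5198, 0.3094, 0.0076]
ee_rot: [180.0, 0.3, 21.1]
ft_force: [0.4, -0.5, 0.6]
opening: 0.999
```

```bash
python3 -c "
from h import *
go([.5215,.3187,.010],21.4)"
```

```text
t 2.7 pos [0.5198 0.3094 0.0076] rot [180.     0.33  21.14] F [ 0.4  -0.45  0.56] op 0.999
shift [ 4.9 -8.  -2.4] turn -0.26 q [-35.  61.   3.  88.  -6.  31. -98.]
```

Call:
carry_out:
  moves: "5 -8 -2 -0.3 1;5 -8 -2 -0.3 1;5 -8 -2 -0.3 1;5 -8 -2 -0.3 1"

```text
time: 3.03
ee_pos: [0.522, 0.3186, 0.0108]
ee_rot: [-180.0, 0.2, 21.4]
ft_force: [-1.1, 0.7, -0.0]
opening: 0.999
```

```bash
python3 -c "
from h import *
go([.5215,.3187,.010],21.4)"
```

```text
t 3.03 pos [0.522  0.3186 0.0108] rot [-180.      0.25   21.42] F [-1.08  0.66 -0.01] op 0.999
shift [-0.4 -0.3  0.8] turn 0.02 q [-36.  61.   3.  86.  -6.  33. -98.]
```

Call:
carry_out:
  moves: "0 0 0 0 0;0 0 0 0 0;0 0 0 0 0;0 0 0 0 0;0 0 0 0 0;0 0 0 0 0;0 0 0 0 0;0 0 0 0 0"
  grip_force: 35

```text
time: 3.7
ee_pos: [0.5221, 0.3186, 0.0109]
ee_rot: [180.0, 0.2, 21.4]
ft_force: [-0.3, -0.4, 4.4]
opening: 0.416
```

Call:
carry_out:
  moves: "0 0 -10 0 0;0 0 -30 0 0;0 0 -60 0 0;0 0 -100 0 0;0 0 -140 0 0;0 0 -180 0 0;0 0 -220 0 0;0 0 -220 0 0"

```text
time: 4.37
ee_pos: [0.5247, 0.3198, 0.2386]
ee_rot: [-179.9, -0.3, 21.4]
ft_force: [1.3, 0.3, -1.3]
opening: 0.42
```

```bash
python3 - <<'E'
from h import *
go([.5215,.3187,.010],21.4)
n="scene"
im,d=viewer.get_image(n)
c=im[60:300,230:450]
cv2.imwrite(f"pics/{n}2.png",cv2.resize(c[:,:,::-1],None,fx=2.4,fy=2.4,interpolation=cv2.INTER_CUBIC))
E
```

```text
t 4.37 pos [0.5247 0.3198 0.2386] rot [-179.89   -0.31   21.41] F [ 1.27  0.32 -1.27] op 0.42
shift [ -4.6   0.3 228.6] turn 0.01 q [-37.  44.   6.  76.  -5.  60. -99.]
```

View pics/scene2.png

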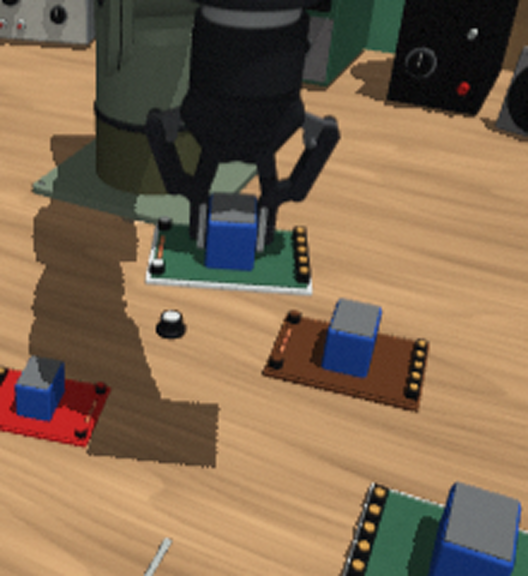

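```bash
python3 - <<'E'
from h import *
G=b2w([-.008,.013,.028])[0]; n=RB[:,2]
g=-n[:2]/n[2]; zb=CB[2]+g@(G[:2]-CB[:2])
print('G',G,'bed z below',zb,'TCP contact z',zb+.0325+.010)
go([G[0],G[1],.25],-1.5)
print(b2w([-.012,-.109,.05]), b2w([-.012,.09,.022]))
E
```

```text
G [ 0.54237014 -0.13453542  0.1182179 ] bed z below 0.08764085893460817 TCP contact z 0.13014085893460817
t 4.42 pos [0.5238 0.3194 0.2347] rot [-1.7993e+02 -9.0000e-02  2.1420e+01] F [ 1.19  1.16 -5.17] op 0.417
shift [-148.5  429.4  -16. ] turn 22.92 q [-37.  44.   6.  76.  -5.  60. -99.]
[[ 0.56276347 -0.02407765  0.170822  ]] [[ 0.53794338 -0.20653313  0.09033001]]
```

Call:
carry_out:
  moves: "-10 30 -16 3 0;-22 65 -16 8 0;-36 104 -16 15 0;-50 143 -16 23 0;-63 182 -16 23 0;-76 220 -16 23 0;-90 258 -16 23 0;-103 297 -16 23 0"

```text
time: 5.08
ee_pos: [0.5354, 0.0036, 0.2494]
ee_rot: [-179.9, 0.1, -1.6]
ft_force: [0.5, 0.6, -2.7]
opening: 0.412
```

```bash
python3 - <<'E'
from h import *
go([.5424,-.1345,.235],-1.5)
E
```

```text
t 5.08 pos [0.5354 0.0036 0.2494] rot [-1.7991e+02  5.0000e-02 -1.5600e+00] F [ 0.45  0.58 -2.74] op 0.412
shift [ 10.8 137.8  14.2] turn -0.06 q [ -9.  36.  10.  92.  -7.  52. -88.]
```

Call:
carry_out:
  moves: "3 35 2 0 0;6 70 5 0 0;9 105 10 0 0;10 128 14 0 0;11 138 14 0 0;11 138 14 0 0;11 138 14 0 0;11 138 14 0 0"

```text
time: 5.75
ee_pos: [0.5426, -0.1332, 0.2349]
ee_rot: [-179.9, 0.1, -1.5]
ft_force: [0.3, 0.3, -2.8]
opening: 0.418
```

```bash
python3 - <<'E'
from h import *
go([.5424,-.1345,.150],-1.5)
im,d=viewer.get_image("scene")
cv2.imwrite("pics/scene3.png",cv2.resize(im[80:250,80:260,::-1],None,fx=3.3,fy=3.3,interpolation=cv2.INTER_CUBIC))
E
```

```text
t 5.75 pos [ 0.5426 -0.1332  0.2349] rot [-1.7986e+02  8.0000e-02 -1.4700e+00] F [ 0.29  0.34 -2.84] op 0.418
shift [-0.   1.5 84.9] turn 0.03 q [  6.  39.   8.  88.  -7.  53. -75.]
```

View pics/scene3.png

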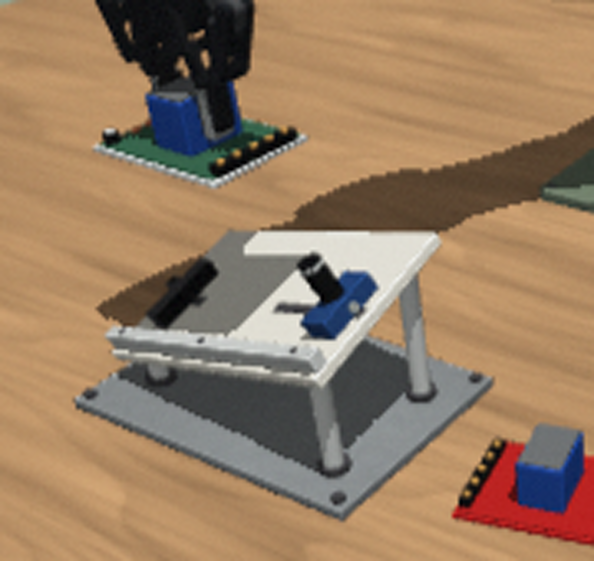

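Call:
carry_out:
  moves: "0 1.5 25 0 0;0 1.5 55 0 0;0 1.5 80 0 0;0 1.5 90 0 0;0 1.5 96 0 0;0 1.5 96 0 0;0 1.5 96 0 0;0 1.5 96 0 0"
  grip_force: 25

```text
time: 6.47
ee_pos: [0.5431, -0.1345, 0.1403]
ee_rot: [-179.9, -0.0, -1.5]
ft_force: [0.2, 0.2, -2.7]
opening: 0.412
```

```bash
python3 - <<'E'
from h import *
go([.5424,-.1345,.130],-1.5)
im,d=viewer.get_image("scene")
cv2.imwrite("pics/scene4.png",cv2.resize(im[80:250,80:260,::-1],None,fx=3.3,fy=3.3,interpolation=cv2.INTER_CUBIC))
E
```

```text
t 6.47 pos [ 0.5431 -0.1345  0.1403] rot [-1.7989e+02 -3.0000e-02 -1.4500e+00] F [ 0.19  0.15 -2.67] op 0.412
shift [-0.7  0.1 10.3] turn 0.05 q [  7.  46.   7.  95.  -8.  39. -73.]
```

View pics/scene4.png

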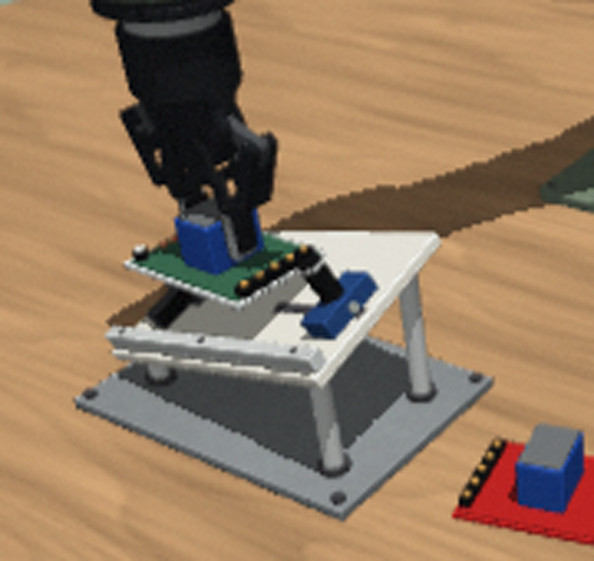

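Call:
carry_out:
  moves: "0 0 3 0 0;0 0 6 0 0;0 0 9 0 0;0 0 12 0 0;0 0 14 0 0;0 0 16 0 0;0 0 16 0 0"
  grip_force: 20

```text
time: 7.1
ee_pos: [0.544, -0.1353, 0.1246]
ee_rot: [-180.0, -0.2, -1.5]
ft_force: [4.1, -4.6, 10.9]
opening: 0.421
```

Call:
carry_out:
  moves: "0 0 2 0 0;0 0 3 0 0;0 0 4 0 0;0 0 4 0 0"

```text
time: 7.43
ee_pos: [0.5452, -0.1363, 0.1213]
ee_rot: [180.0, -0.4, -1.5]
ft_force: [4.8, -5.2, 9.7]
opening: 0.419
```

```bash
python3 - <<'E'
from h import *
go([.5424,-.1345,.110],-1.5)
im,d=viewer.get_image("scene")
cv2.imwrite("pics/scene5.png",cv2.resize(im[80:250,80:260,::-1],None,fx=3.3,fy=3.3,interpolation=cv2.INTER_CUBIC))
E
```

```text
t 7.43 pos [ 0.5452 -0.1363  0.1213] rot [179.97  -0.37  -1.53] F [ 4.78 -5.19  9.73] op 0.419
shift [-2.9 -1.7 11.2] turn -0.03 q [  7.  48.   6.  96.  -8.  36. -73.]
```

View pics/scene5.png

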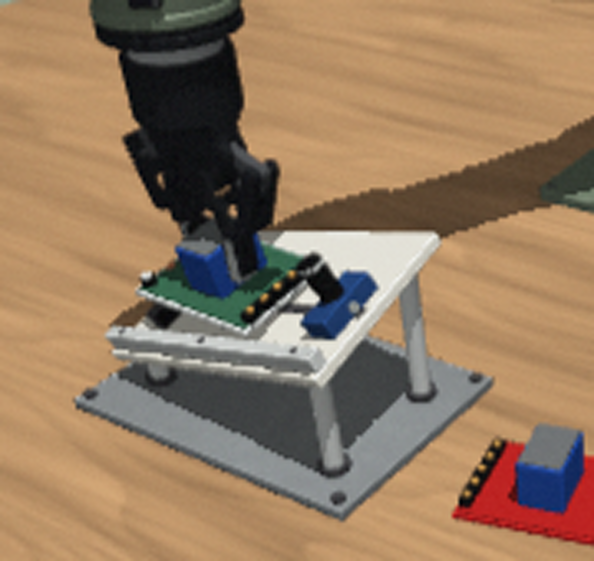

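Call:
carry_out:
  moves: "-1 -1 2 0 0;-2 -1 4 0 0;-3 -2 6 0 0;-3 -2 7 0 0;-3 -2 7 0 0"

```text
time: 7.9
ee_pos: [0.544, -0.1354, 0.1156]
ee_rot: [179.9, -0.6, -1.6]
ft_force: [5.6, -6.8, 19.2]
opening: 0.416
```

```bash
python3 - <<'E'
from h import *
go([.5424,-.1345,.110],-1.5)
im,d=viewer.get_image("scene")
cv2.imwrite("pics/scene6.png",cv2.resize(im[80:250,80:260,::-1],None,fx=3.3,fy=3.3,interpolation=cv2.INTER_CUBIC))
E
```

```text
t 7.9 pos [ 0.544  -0.1354  0.1156] rot [179.88  -0.64  -1.6 ] F [ 5.64 -6.78 19.19] op 0.416
shift [-1.7 -0.8  5.5] turn -0.1 q [  7.  48.   6.  97.  -8.  35. -73.]
```

View pics/scene6.png

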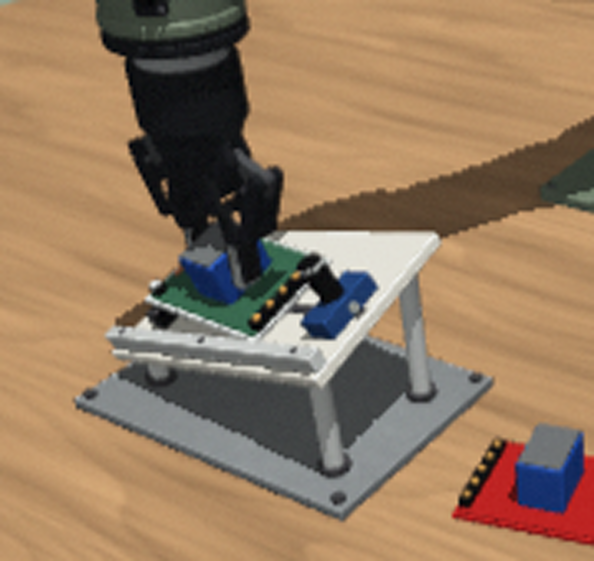

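Call:
carry_out:
  moves: "0 0 0 0 0.43;0 0 0 0 0.43;0 0 0 0 0.44;0 0 0 0 0.44"

```text
time: 8.28
ee_pos: [0.5439, -0.1354, 0.1154]
ee_rot: [179.9, -0.6, -1.6]
ft_force: [1.2, -1.0, 1.0]
opening: 0.442
```

```bash
python3 - <<'E'
from h import *
go([.5424,-.1345,.110],-1.5)
im,d=viewer.get_image("scene")
cv2.imwrite("pics/scene7.png",cv2.resize(im[80:250,80:260,::-1],None,fx=3.3,fy=3.3,interpolation=cv2.INTER_CUBIC))
E
```

```text
t 8.28 pos [ 0.5439 -0.1354  0.1154] rot [179.88  -0.63  -1.6 ] F [ 1.16 -1.04  1.  ] op 0.442
shift [-1.6 -0.9  5.4] turn -0.1 q [  7.  48.   6.  97.  -8.  35. -73.]
```

View pics/scene7.png

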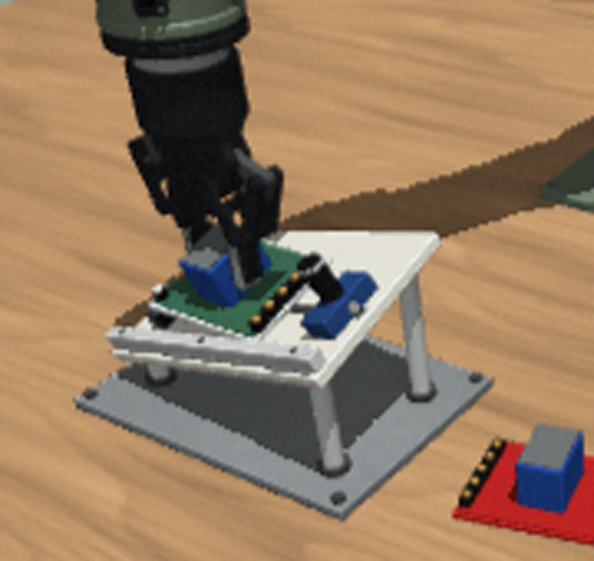

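Call:
carry_out:
  moves: "0 0 1 0 0.45;0 0 2 0 0.46;0 0 3 0 0.47;0 0 3 0 0.48;0 0 4 0 0.49;0 0 4 0 0.49"

```text
time: 8.83
ee_pos: [0.5441, -0.1354, 0.1114]
ee_rot: [179.9, -0.7, -1.6]
ft_force: [1.3, -0.3, -0.5]
opening: 0.491
```

```bash
python3 - <<'E'
from h import *
go([.5424,-.1345,.110],-1.5)
im,d=viewer.get_image("scene")
cv2.imwrite("pics/scene8.png",cv2.resize(im[80:250,80:260,::-1],None,fx=3.3,fy=3.3,interpolation=cv2.INTER_CUBIC))
E
```

```text
t 8.83 pos [ 0.5441 -0.1354  0.1114] rot [179.87  -0.65  -1.6 ] F [ 1.33 -0.33 -0.53] op 0.491
shift [-1.8 -0.9  1.4] turn -0.1 q [  7.  49.   6.  97.  -8.  34. -73.]
```

View pics/scene8.png

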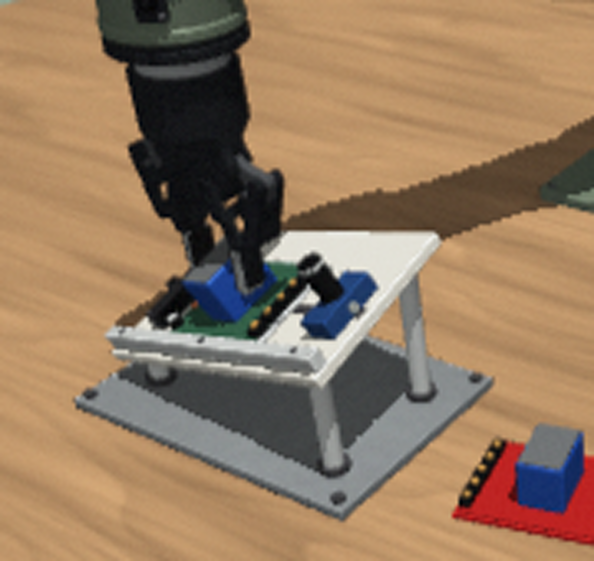

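Call:
carry_out:
  moves: "0 0 0 0 0.51;0 0 -1 0 0.53;0 0 -2 0 0.55;0 0 -3 0 0.58;0 0 -4 0 0.61;0 0 -5 0 0.64;0 0 -6 0 0.68;0 0 -7 0 0.72"

```text
time: 9.55
ee_pos: [0.544, -0.1354, 0.1186]
ee_rot: [179.9, -0.6, -1.6]
ft_force: [0.1, 0.3, -0.5]
opening: 0.718
```

Call:
carry_out:
  moves: "0 0 -2 0 0.78;0 0 -4 0 0.85;0 0 -6 0 0.92;0 0 -8 0 1;0 0 -10 0 1;0 0 -12 0 1"

```text
time: 10.05
ee_pos: [0.5439, -0.1353, 0.1308]
ee_rot: [179.9, -0.7, -1.6]
ft_force: [0.3, -0.0, 0.0]
opening: 1.002
```

```bash
python3 - <<'E'
from h import *
go([.5424,-.1345,.110],-1.5)
im,d=viewer.get_image("scene")
cv2.imwrite("pics/scene9.png",cv2.resize(im[80:250,80:260,::-1],None,fx=3.3,fy=3.3,interpolation=cv2.INTER_CUBIC))
E
```

```text
t 10.05 pos [ 0.5439 -0.1353  0.1308] rot [179.87  -0.65  -1.6 ] F [ 0.27 -0.03  0.02] op 1.002
shift [-1.8 -0.8 20.8] turn -0.1 q [  7.  47.   7.  96.  -8.  37. -73.]
```

View pics/scene9.png

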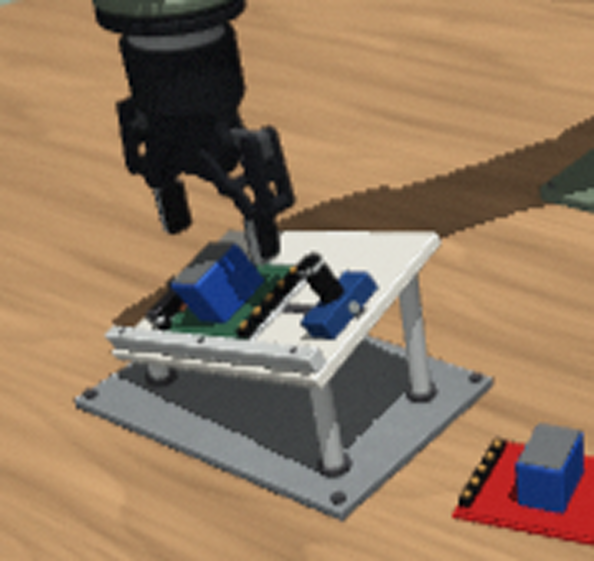

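Call:
carry_out:
  moves: "0 0 -35 0 1;0 0 -70 0 1;0 0 -105 0 0.6;0 -40 -115 0 0;0 -80 -115 0 0;0 -120 -115 0 0;0 -145 -115 0 0;0 -145 -115 0 0"

```text
time: 10.77
ee_pos: [0.5466, 0.0159, 0.2457]
ee_rot: [-180.0, -0.7, -1.2]
ft_force: [-0.4, 0.7, -0.6]
opening: 0.147
```

```bash
python3 - <<'E'
from h import *
go(b2w([-.012,-.150,.06])[0],-5.1)
print('contact pt',b2w([-.012,-.119,.027]),'step axis tool?')
for n in('scene','top'):
    im,d=viewer.get_image(n);P=deep(n,d);np.savez(n+'1.npz',im=im,d=d)
    B=w2b(P.reshape(-1,3)).reshape(384,512,3);im=im.astype(int)
    ib=(abs(B[...,0])<.08)&(abs(B[...,1])<.135)&(d>0)
    tr=ib&(B[...,2]>.038)&(B[...,2]<.05)&(abs(im[...,2]-im[...,0])<30)&(B[...,1]>-.03)&(im.max(-1)>75)
    org=ib&(im[...,0]-im[...,2]>80)&(B[...,2]>.002)&(B[...,1]<-.03)
    gr=ib&(im[...,1]-im[...,0]>15)&(im[...,1]-im[...,2]>8)
    bl=ib&(im[...,2]-im[...,0]>40)&(B[...,1]<-.05)
    kn=ib&(im.max(-1)<75)&(B[...,2]>.02)&(B[...,1]<-.06)
    for nm,m in(('traf',tr),('org',org),('green',gr),('blue',bl),('knob',kn)):
        b=B[m]
        if len(b)>3: print(n,nm,len(b),np.percentile(b,3,0).round(4),np.median(b,0).round(4),np.percentile(b,97,0).round(4))
    c=im[80:250,80:260] if n=='scene' else im[130:250,300:450]
    cv2.imwrite(f"pics/{n}10.png",cv2.resize(c[:,:,::-1].astype(np.uint8),None,fx=3.3,fy=3.3,interpolation=cv2.INTER_CUBIC))
E
```

```text
t 10.77 pos [0.5466 0.0159 0.2457] rot [-179.98   -0.66   -1.21] F [-0.37  0.74 -0.62] op 0.147
shift [21.9  3.2 54.7] turn 3.89 q [-10.  37.  10.  91.  -8.  52. -89.]
contact pt [[ 0.55718578 -0.00786625  0.15251682]] step axis tool?
scene traf 71 [-0.0374  0.0115  0.045 ] [-0.021   0.0251  0.046 ] [0.0076 0.0394 0.0473]
scene green 177 [-0.0599 -0.0178  0.0053] [-0.0382  0.0077  0.0066] [0.0217 0.0739 0.0148]
scene blue 177 [-0.0399 -0.1188  0.0036] [-0.0217 -0.1158  0.0147] [ 0.0088 -0.0974  0.0185]
scene knob 102 [-0.022  -0.1138  0.0207] [-0.0164 -0.1104  0.0357] [-0.0057 -0.1004  0.0526]
top blue 51 [-0.0095 -0.1184  0.0117] [ 0.0025 -0.1145  0.0169] [ 0.0151 -0.1095  0.0187]
top knob 4 [-0.0067 -0.1142  0.0206] [-0.0052 -0.1129  0.0225] [-0.0037 -0.1111  0.0252]
```

View pics/scene10.png

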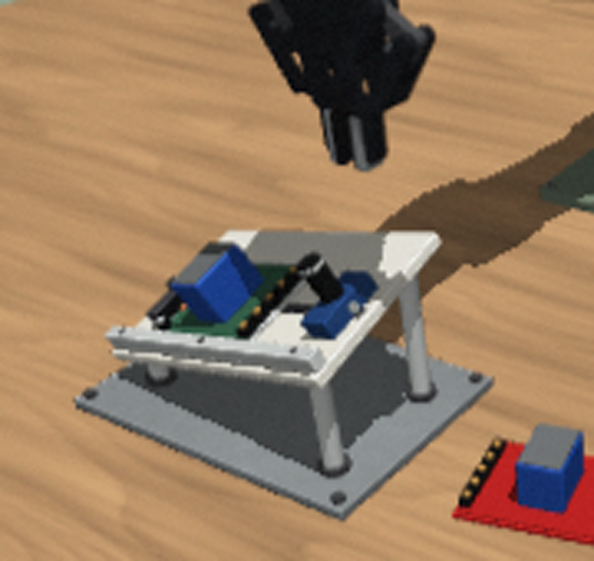

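View pics/top10.png

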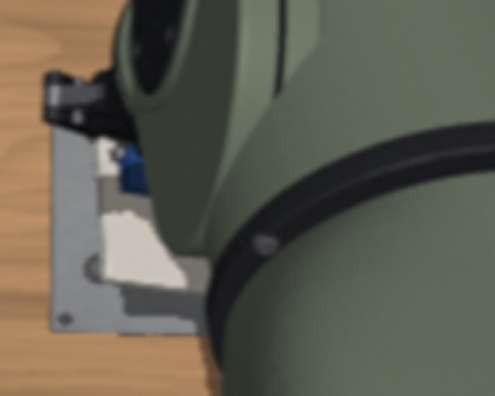

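```bash
python3 - <<'E'
from h import *
go([.5595,.022,.161],-5.1)
E
```

```text
t 10.87 pos [0.5467 0.0106 0.2458] rot [179.86  -0.67  -1.5 ] F [ 0.57 -0.55  0.44] op 0.004
shift [ 11.5 -11.9  84.9] turn 3.6 q [-10.  37.  10.  91.  -8.  52. -89.]
```

Call:
carry_out:
  moves: "12 -12 0 3.6 0;12 -12 10 3.6 0;12 -12 35 3.6 0;12 -12 60 3.6 0;12 -12 75 3.6 0;12 -12 85 3.6 0;12 -12 85 3.6 0;12 -12 85 3.6 0"

```text
time: 11.53
ee_pos: [0.5601, 0.0213, 0.1613]
ee_rot: [179.9, -0.7, -5.2]
ft_force: [-0.5, 0.0, 0.3]
opening: -0.0
```

```bash
python3 - <<'E'
from h import *
s=manip.get_state();p=s['ee_pos']
print('bed coords TCP',w2b(p).round(4))
R=Ro.from_euler('xyz',s['ee_rot'],degrees=True).as_matrix(); print('y_b in tool',(RB[:,1]@R).round(4))
go([.5595,.022,.161],-5.1)
im,d=viewer.get_image("scene")
cv2.imwrite("pics/scene11.png",cv2.resize(im[80:250,80:260,::-1],None,fx=3.3,fy=3.3,interpolation=cv2.INTER_CUBIC))
E
```

```text
bed coords TCP [[-0.0122 -0.1496  0.0275]]
y_b in tool [-0.0023  0.9607  0.2775]
t 11.53 pos [0.5601 0.0213 0.1613] rot [179.89  -0.69  -5.16] F [-0.53  0.04  0.3 ] op -0.0
shift [-0.7 -0.6  0.3] turn -0.06 q [-11.  45.  10.  94. -10.  41. -91.]
```

View pics/scene11.png

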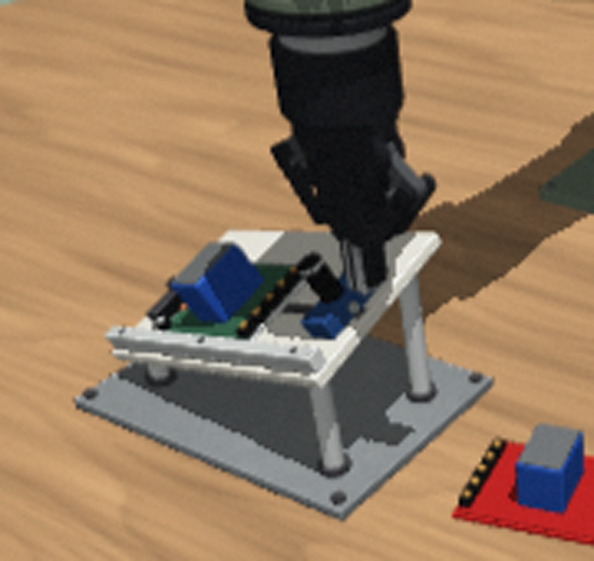

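Call:
carry_out:
  moves: "0 3 0.8 0 0;0 6 1.7 0 0;0 9 2.6 0 0;0 12 3.5 0 0;0 15 4.3 0 0;0 17 4.9 0 0;0 19 5.5 0 0;0 19 5.5 0 0"

```text
time: 12.25
ee_pos: [0.5587, 0.0021, 0.1562]
ee_rot: [179.9, -0.7, -5.2]
ft_force: [-0.9, -0.2, -0.7]
opening: 0.003
```

```bash
cat >> h.py <<'E'
def feel(k=4):
    f=[]
    for _ in range(k):
        viewer.get_image('scene'); s=manip.get_state(); f.append(-(s['ft_force']@RB))
    print('t',round(s['time'],2),'bed TCP mm',(w2b(s['ee_pos'])[0]*1000).round(2),'push F bed',np.mean(f,0).round(2),'sd',np.std(f,0).round(2))
E
python3 -c "
from h import *
feel()"
```

```text
t 12.45 bed TCP mm [ -12.37 -130.37   27.87] push F bed [ 0.01 -0.27 -0.18] sd [0.31 0.12 0.12]
```

Call:
carry_out:
  moves: "0 2 0.6 0 0;0 4 1.2 0 0;0 6 1.7 0 0;0 8 2.3 0 0;0 10 2.9 0 0;0 12 3.5 0 0;0 12 3.5 0 0"

```text
time: 13.03
ee_pos: [0.5577, -0.0094, 0.1528]
ee_rot: [179.9, -0.7, -5.1]
ft_force: [0.4, 3.1, 1.5]
opening: -0.002
```

```bash
python3 -c "
from h import *
feel()"
```

```text
t 13.23 bed TCP mm [ -12.42 -117.81   27.87] push F bed [-0.62  2.72 -0.16] sd [0.28 0.28 0.51]
```

Call:
carry_out:
  moves: "0 3 0.9 0 0;0 7 2 0 0;0 11 3.2 0 0;0 15 4.3 0 0;0 19 5.5 0 0;0 23 6.6 0 0;0 27 7.8 0 0;0 29 8.4 0 0"

```text
time: 13.9
ee_pos: [0.5552, -0.0384, 0.1444]
ee_rot: [179.9, -0.7, -5.1]
ft_force: [0.4, 5.0, 2.1]
opening: -0.001
```

```bash
python3 - <<'E'
from h import *
feel()
im,d=viewer.get_image("scene")
cv2.imwrite("pics/scene12.png",cv2.resize(im[110:220,100:240,::-1],None,fx=5,fy=5,interpolation=cv2.INTER_CUBIC))
E
```

```text
t 14.1 bed TCP mm [-12.46 -87.37  27.85] push F bed [0.18 1.8  0.36] sd [0.33 0.91 0.45]
```

View pics/scene12.png

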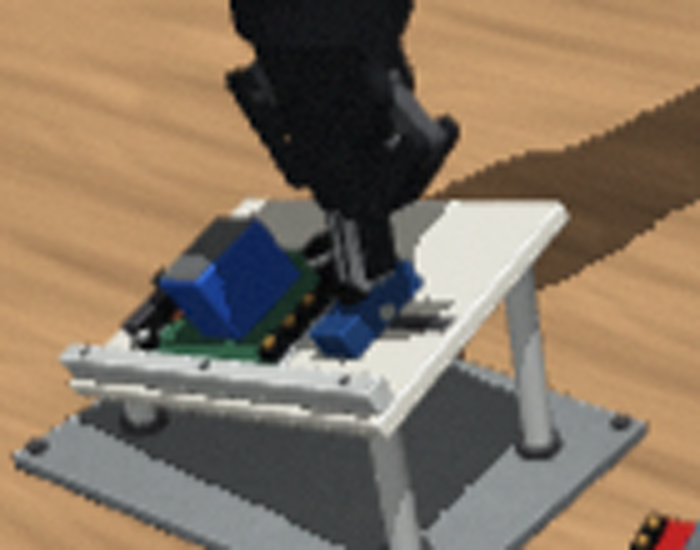

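Call:
carry_out:
  moves: "0 1 0.3 0 0;0 2 0.6 0 0;0 3 0.9 0 0;0 4 1.2 0 0;0 5 1.4 0 0"

```text
time: 14.57
ee_pos: [0.5548, -0.043, 0.1431]
ee_rot: [179.9, -0.7, -5.1]
ft_force: [1.0, 5.4, 1.7]
opening: -0.003
```

Call:
carry_out:
  moves: "0 0.5 0.1 0 0;0 1 0.3 0 0"

```text
time: 14.73
ee_pos: [0.5548, -0.0436, 0.1428]
ee_rot: [179.9, -0.7, -5.1]
ft_force: [0.2, 4.6, 2.3]
opening: 0.003
```

Call:
carry_out:
  moves: "0 0.5 0.1 0 0;0 1 0.3 0 0"

```text
time: 14.9
ee_pos: [0.5547, -0.0443, 0.1426]
ee_rot: [180.0, -0.7, -5.1]
ft_force: [0.5, 5.4, 2.7]
opening: -0.004
```

Call:
carry_out:
  moves: "0 0.5 0.1 0 0;0 1 0.3 0 0;0 1.3 0.4 0 0"

```text
time: 15.15
ee_pos: [0.5546, -0.0455, 0.1423]
ee_rot: [180.0, -0.7, -5.1]
ft_force: [-0.1, 4.8, 2.7]
opening: 0.004
```

Call:
carry_out:
  moves: "0 0.5 0.1 0 0;0 1 0.3 0 0;0 1.3 0.4 0 0"

```text
time: 15.4
ee_pos: [0.5545, -0.0468, 0.1419]
ee_rot: [180.0, -0.7, -5.1]
ft_force: [0.4, 5.2, 2.9]
opening: 0.004
```

Call:
carry_out:
  moves: "0 0.5 0.1 0 0;0 1 0.3 0 0;0 1.3 0.4 0 0"

```text
time: 15.65
ee_pos: [0.5544, -0.0482, 0.1415]
ee_rot: [180.0, -0.7, -5.1]
ft_force: [0.8, 4.9, 3.1]
opening: -0.0
```

Call:
carry_out:
  moves: "0 0.5 0.1 0 0;0 1 0.3 0 0;0 1.3 0.4 0 0"

```text
time: 15.9
ee_pos: [0.5543, -0.0496, 0.141]
ee_rot: [180.0, -0.7, -5.1]
ft_force: [0.2, 4.7, 3.0]
opening: -0.003
```

Call:
carry_out:
  moves: "0 0.5 0.1 0 0;0 1 0.3 0 0;0 1.3 0.4 0 0"

```text
time: 16.15
ee_pos: [0.5542, -0.051, 0.1406]
ee_rot: [180.0, -0.7, -5.1]
ft_force: [0.0, 4.7, 2.7]
opening: -0.006
```

Call:
carry_out:
  moves: "0 0.5 0.1 0 0;0 1 0.3 0 0;0 1.3 0.4 0 0"

```text
time: 16.4
ee_pos: [0.554, -0.0524, 0.1402]
ee_rot: [180.0, -0.7, -5.1]
ft_force: [1.0, 4.4, 3.2]
opening: 0.001
```

Call:
carry_out:
  moves: "0 0.5 0.1 0 0;0 1 0.3 0 0;0 1.3 0.4 0 0"

```text
time: 16.65
ee_pos: [0.5539, -0.0538, 0.1398]
ee_rot: [180.0, -0.7, -5.1]
ft_force: [-1.2, 4.5, 2.9]
opening: -0.004
```

Call:
carry_out:
  moves: "0 0.5 0.1 0 0;0 1 0.3 0 0;0 1.3 0.4 0 0"

```text
time: 16.9
ee_pos: [0.5538, -0.0552, 0.1394]
ee_rot: [179.9, -0.7, -5.1]
ft_force: [0.1, 5.3, 2.7]
opening: -0.003
```

Call:
carry_out:
  moves: "0 0.5 0.1 0 0;0 1 0.3 0 0;0 1.3 0.4 0 0"

```text
time: 17.15
ee_pos: [0.5537, -0.0566, 0.139]
ee_rot: [179.9, -0.7, -5.1]
ft_force: [-0.2, 5.0, 4.2]
opening: 0.003
```

Call:
carry_out:
  moves: "0 0.5 0.1 0 0;0 1 0.3 0 0;0 1.3 0.4 0 0"

```text
time: 17.4
ee_pos: [0.5536, -0.0577, 0.1386]
ee_rot: [180.0, -0.8, -5.1]
ft_force: [-0.2, 7.8, 5.8]
opening: -0.001
```

```bash
python3 -c "
from h import *
feel(2)"
```

```text
t 17.5 bed TCP mm [-12.69 -67.23  27.65] push F bed [-2.52  8.15 -2.9 ] sd [0.18 0.19 0.39]
```

Call:
carry_out:
  moves: "0 0.2 0.1 0 0;0 0.4 0.1 0 0;0 0.4 0.1 0 0"

```text
time: 17.75
ee_pos: [0.5536, -0.0576, 0.1386]
ee_rot: [-180.0, -0.8, -5.1]
ft_force: [-1.6, 7.4, 5.8]
opening: 0.002
```

```bash
python3 -c "
from h import *
feel(2)"
```

```text
t 17.85 bed TCP mm [-12.66 -67.19  27.65] push F bed [-2.17  8.69 -3.15] sd [0.11 0.82 0.45]
```

Call:
carry_out:
  moves: "0 0.3 0.1 0 0;0 0.6 0.2 0 0;0 0.8 0.2 0 0;0 0.8 0.2 0 0"

```text
time: 18.18
ee_pos: [0.5536, -0.0578, 0.1386]
ee_rot: [-179.9, -0.8, -5.0]
ft_force: [-1.8, 8.5, 6.3]
opening: -0.004
```

```bash
python3 -c "
from h import *
feel(3)"
```

```text
t 18.33 bed TCP mm [-12.71 -67.08  27.64] push F bed [-3.04 10.71 -3.22] sd [0.37 0.63 0.33]
```

Call:
carry_out:
  moves: "0 -2 -0.6 0 0;0 -5 -1.5 0 0;0 -10 -3 0 0;0 -18 -6 0 0;0 -25 -25 0 0;0 -35 -60 0 0;0 -60 -95 0 0;0 -100 -100 0 0"

```text
time: 19.0
ee_pos: [0.5624, 0.0398, 0.2439]
ee_rot: [-180.0, -1.1, -5.3]
ft_force: [1.4, -0.8, 0.5]
opening: 0.001
```

Call:
carry_out:
  moves: "-20 -40 0 0 0;-40 -80 0 0 0;-50 -120 0 0 0;-50 -160 0 0 0;-50 -200 0 0 0;-50 -240 0 0 0;-50 -240 0 0 0;-50 -240 0 0 0"

```text
time: 19.67
ee_pos: [0.5339, 0.2859, 0.2425]
ee_rot: [180.0, -1.1, -5.1]
ft_force: [0.1, -1.6, 0.4]
opening: -0.003
```

```bash
python3 - <<'E'
from h import *
go([.5,.2,.2],0)
for n in('scene','top'):
    im,d=viewer.get_image(n);P=deep(n,d)
    B=w2b(P.reshape(-1,3)).reshape(384,512,3);im=im.astype(int)
    ib=(abs(B[...,0])<.08)&(abs(B[...,1])<.135)&(d>0)
    tr=ib&(B[...,2]>.038)&(B[...,2]<.05)&(abs(im[...,2]-im[...,0])<30)&(B[...,1]>-.015)&(im.max(-1)>75)
    gr=ib&(im[...,1]-im[...,0]>15)&(im[...,1]-im[...,2]>8)
    bl=ib&(im[...,2]-im[...,0]>40)&(B[...,1]<-.03)
    for nm,m in(('traf',tr),('green',gr),('blue',bl)):
        b=B[m]
        if len(b)>3: print(n,nm,len(b),np.percentile(b,3,0).round(4),np.median(b,0).round(4),np.percentile(b,97,0).round(4),(cv2.minAreaRect(np.float32(b[:,:2])*1000)))
    c=im[120:240,90:250] if n=='scene' else im[140:240,310:440]
    cv2.imwrite(f"pics/{n}13.png",cv2.resize(c[:,:,::-1].astype(np.uint8),None,fx=4.8,fy=4.8,interpolation=cv2.INTER_CUBIC))
E
```

```text
t 19.67 pos [0.5339 0.2859 0.2425] rot [179.99  -1.11  -5.11] F [ 0.1  -1.61  0.42] op -0.003
shift [-26.9  88.6  42. ] turn -5.11 q [ -38.   43.   14.   79.  -10.   59. -118.]
scene traf 90 [-0.0367  0.0122  0.045 ] [-0.0153  0.0252  0.0462] [0.0079 0.0384 0.0472] ((-13.128693580627441, 26.85135269165039), (34.21586990356445, 49.85518264770508), 86.23711395263672)
scene green 152 [-0.0608 -0.0263  0.0051] [-0.0411  0.0074  0.0063] [0.0228 0.077  0.0162] ((-32.023109436035156, 6.176239013671875), (94.2642822265625, 128.02340698242188), 38.34210205078125)
scene blue 193 [-0.0402 -0.0636  0.0037] [-0.0211 -0.0599  0.0149] [ 0.0115 -0.0396  0.0188] ((-13.522235870361328, -50.53254699707031), (28.05413246154785, 55.143707275390625), 88.02144622802734)
top traf 217 [-0.0344  0.0121  0.0436] [-0.013   0.0261  0.0454] [0.0077 0.0404 0.0475] ((-13.031237602233887, 26.071975708007812), (32.31787872314453, 45.965694427490234), 89.0045394897461)
top green 577 [-0.0522 -0.0187  0.0037] [0.0088 0.0054 0.0059] [0.028  0.0772 0.0081] ((-13.286697387695312, 17.823726654052734), (85.59819793701172, 132.47616577148438), 0.5070918202400208)
top blue 216 [-0.0346 -0.063   0.0103] [-0.002  -0.0555  0.0165] [ 0.0159 -0.0354  0.0197] ((-10.200742721557617, -47.14507293701172), (52.79973220825195, 33.079586029052734), 1.7710171937942505)
```

View pics/scene13.png

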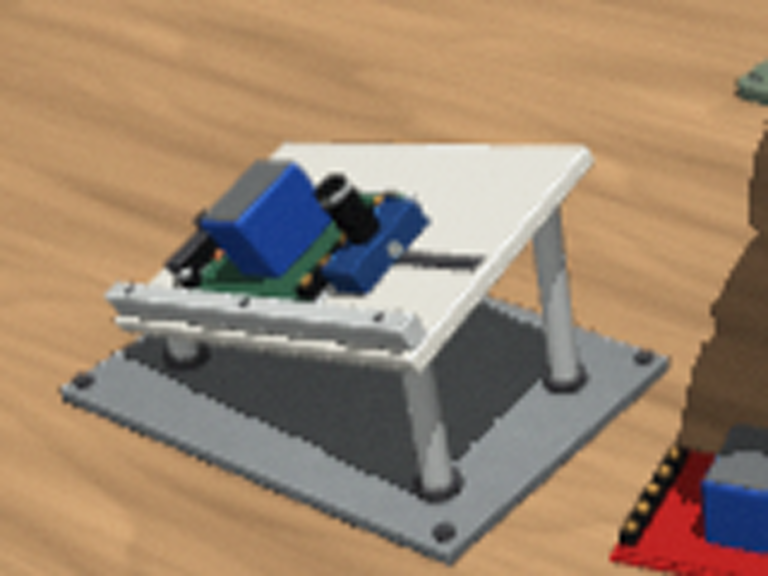

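View pics/top13.png

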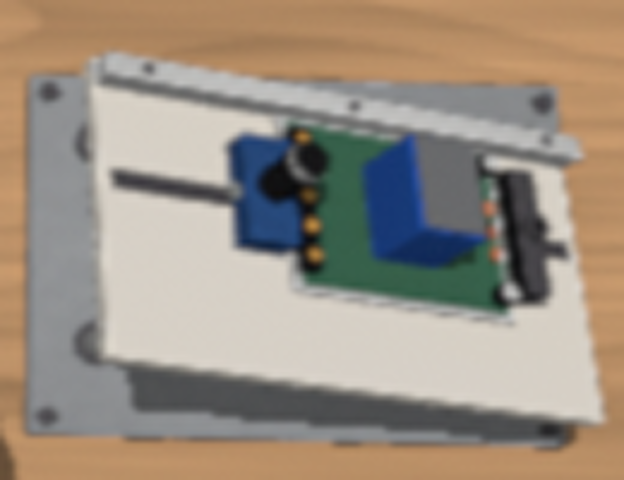

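The top view shows the board along the rail, its right edge at the stop (500,250), and the jaw at its left edge (300,200). The arm is clear of everything, so I'm handing in.

```bash
python3 -c "
from workcell import manip
print(manip.job_done())"
```

```text
the job is handed in; nothing more can be done
None
```

I placed the small green module on the bed and let go. It slid onto the rail and into the corner at the stop, and I pushed the jaw up until it held the module. I handed the job in at about 19.8 s, and no verdict was reported.

- **Placing:** I gripped the module across the 36 mm of the transformer and lowered it level until its high corner touched the bed. It rolled in the grip to match the slope, and I opened the fingers in small steps so that it settled flat and slid gently.
- **Clamping:** I pushed the knob with the shut fingers. The jaw slid at about 5.4 N, and the push rose to 8–9 N when the bumper met the module. It read 10.7 N along the bed's y at the end, so the clamping force is about 5 N. I worked that out from the push force; it was not measured on the module. The push also read about 3 N along the bed's -x and -z in this last stage.
- **Last checks:** Both cameras put the module centre at bed x about -13 mm and y about 25–26 mm. The top view puts its edge about 0.5–1° off the rail; the coarser scene view suggested up to about 4°, which I took as noise.
- **Disagreement:** The transformer's top measured 45.4–46.2 mm above the bed instead of 44 mm. The bed itself read about 1–1.5 mm high before anything was placed, so I put this down to calibration.
- **Not checked:** I did not measure the clamping force after letting go of the jaw. I did not re-measure the valve, control knob or screwdriver; the arm stayed clear of them.

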